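# Re-aim the display fan and set its speed

## Robot

A 6-joint arm with a two-finger parallel gripper is mounted at the origin on the work surface. World frame = base frame: x ahead of the robot, y to its left, z up, the work surface at z = 0. Lengths are in m, angles in degrees, forces in N, time in s.
With the tool pointing down it reaches from about 0.4 to 0.825 m from the base axis. Payload 7 kg.
Tool frame: the origin (TCP) lies at the very end of the fingers, on their centre line; the grasp point (between the pads) lies hold_point_z behind it (hold_point_z is the distance from the TCP to the grasp point, in m); z points along the fingers, y is the direction in which the jaws open and shut (so a half turn about z gives the same grasp; the last joint's range is limited). The gripper opens to 88 mm and grips with 3 to 60 N. Pads are 19 mm wide; open, the fingers measure 130 mm over their backs; the gripper's body (78 mm by 193 mm) begins 47 mm behind the grasp point.
Start: joints at [87.21, 20.546, 0.682, 0, -70.136, -16.507], TCP at [0.223, 0.637, 0.189] pointing down, gripper open.
Joint ranges: [-176.03, 176.03], [-82.01, 121.73], [-58.28, 71.71], [-173.87, 95.51], [-174.79, -0.11], [-173.66, 173.66]. Speed limits (degrees/s): [136.94, 136.94, 172.46, 180, 180, 180].

## Interface

Orientations are given as [roll, pitch, yaw] about the fixed x, y, z axes, in that order (R = Rz(yaw) Ry(pitch) Rx(roll)).
In Python, from plant import get_obs, snapshot, close_job, hold_point_z gives the robot as it stands. The module is installed in compiled form; this text tells all that it offers.
- The arm moves only by the tool jog_arm, never from a script. Its argument "commands" is a list of rows, each a list of 4 numbers: the shift along the world's x, y, z in mm, then the turn about the world's z in degrees. In form: [[x, y, z, turn], ...]. A call has exactly 10 rows; each row shifts and turns the commanded pose from where the row before left it; what a row does not reach is not made up. A row lasts 1/12 s, in which the tool goes at most 41.7 mm and 7.16 degrees, less where a joint would pass 70% of its speed; a pose out of reach is approached as far as the arm can. A call is refused whole if a number of a shift passes 41.7 or a number of a turn 7.16, either way. A call with a gripper value outside its range is refused whole. "fingers" is the finger opening in mm, from 0 to 87.6, set as the call begins (left out, the last holds). The fingers move at their own pace and stop on an object; the grip force is fixed at half the most. Time passes only in rows, so rows that do not move let the fingers close, or fill a call up. It gives the time, the measured TCP pose, the force and the opening at its end, in the units of the state.
- get_obs(): the state, without advancing time (a new reading comes with each control period).
- snapshot(name): name is "scene" or "top"; returns a dict with "image" (384x512x3 uint8, red, green, blue), "fov_y" (degrees; the focal length in pixels is half the picture's height over the tangent of half this angle, whatever the lens; pixels are square), "cx", "cy" (the principal point, pixels), "dist_coeffs" ([k1, k2, p1, p2, k3] as OpenCV has them; the pictures are not rectified), "rvec" (rotation vector, rad) and "tvec" (3), from world to camera coordinates, as OpenCV has them. Camera axes: x right, y down, z forward; pixel columns grow to the right and rows downward; lengths in m; the calibration is good to about 2 mm. A picture is of the moment at which its call begins. There is no depth.
- close_job(): hands the job in, once; it reports no verdict.
The state is a dict: "clock": time; "joint_pos": joint angles; "qvel": joint speeds; "tau": joint torques, N m; "tool_pos": TCP position; "orientation": TCP orientation; "force": force on the tool from outside, world axes, zero at the start; "moment": the same for the moment, N m; "opening": finger opening in m.
Only numpy, scipy, OpenCV 4.12 (cv2) and the standard library are available. Lean on these libraries where they do the work, as an engineer would, in place of code of your own. Each camera call takes 0.05 s, during which the arm holds its last target.

## Task

Re-aim the display fan: pull the red detent pin up out of the base, swing the yellow arm to the stop marked by the green disc, and push the pin straight back down through the arm and into that stop's hole until it clicks fully home. Then turn the blue speed dial to speed 2, two clicks clockwise from off, and let go. Leave the spray can, the carton and the basket where they are.

Things in the scene. Friction and masses are not known exactly. Their poses are not given: they have to be found in the camera images.
- stand: Grey steel base of the fan stand, fixed. Origin: on the fan's vertical swivel axis at bench height, z up; 10 mm plates from y -220 to +250 mm. At radius 180 mm stand three steel stop blocks (tops 40 mm above the bench, flush, so a pin tip slides from one to the next), each with an upright 15 mm through hole: one towards the base's -y, the others 0.42 rad (76 mm of arc) to either side.
- middle_stop (a point): Mouth of the middle stop's hole, 40 mm above the bench, axes as the base. This hole is exactly placed. The two side blocks are slot-mounted: both holes lie off their nominal angle by the same unreported amount, up to 0.045 rad (8 mm of arc) either way; their radius is right. Feel for them.
- swivel (a joint): Angle of fan and yellow arm about the base's origin, rad: 0 at the start (arm along the base's -y, over the middle stop), positive counter-clockwise from above (arm towards the base's +x); limits +-0.52; stays where left (friction 0.2 N m, 1 to 2 N at the arm's end). The fan on the axis turns with it: cage 170 mm across, 105 to 275 mm high, at 0 its width lies along the base's y.
- bore_top (a point): On the bore's axis at the end of the yellow arm, 180 mm from the swivel axis, at the top (82 mm above the bench) of its black 46 x 46 mm detent housing. The pin goes down through here: 21 mm opening, two sprung jaws 68 mm above the bench, then a 15 mm bore in the arm's plate, 42 to 52 mm above the bench.
- pin: Loose detent pin, 117 mm, 0.13 to 0.21 kg. Origin: centre of its tip, z up to its head. Steel shank 14 mm thick, tip chamfered; brass swelling 19 mm thick, centred at z 45 mm, snaps past the arm's jaws (about 10 to 15 N each way); red flange 36 mm across at z 107 to 117. Home at the start in the middle stop: tip 15 mm above the bench, grip resting on the housing.
- pin_head (a point): Middle of the pin's round red grip, 24 mm thick, 88 mm above the tip (grip from z 67 to 107 mm), axes as the pin. Raised 26 to 34 mm, the tip is out of the stop but still in the arm's bore, so the pin can swing the arm. Put down over solid block the tip stops 40 mm above the bench; over a hole it goes freely to about 29 mm, where the swelling meets the jaws; push on to 15 mm.
- tag_green: Green disc, 52 mm across, 8 mm high, fixed on the bench beside the wanted stop, 265 mm from the swivel axis in that stop's nominal direction. Origin at the centre of its underside.
- tag_pink: Pink disc of the same size, fixed, marking the other side stop, which is not wanted.
- dial (a joint): Angle of the blue speed dial, rad, clockwise from above: 0 off (start), 0.6 speed 1, 1.2 speed 2, 1.8 speed 3, end stop 1.84. It clicks into each; a click takes 0.1 to 0.2 N m. Let go near a position, it settles into it.
- dial_grip (a point): On the dial's upright axis, 65 mm above the bench, above a white switch box (85 x 85 mm, top 40 mm high) on the base. Its grip bar is 50 mm long, 16 mm thick, 47 to 77 mm above the bench, along this point's x axis (a white line marks the -x end). It turns with the dial; at off it lies along the base's x.
- spray_can: Loose red spray can, 60 mm across, 170 mm high, standing; leave alone. Origin at the centre of its underside.
- bulb_carton: Loose lamp carton 75 x 75 x 120 mm, standing; leave alone. Origin at the centre of its underside.
- basket: Loose open pink basket 160 x 120 x 60 mm; leave alone. Origin at the centre of its underside.
Things that resemble listed ones, but are neither listed nor needed, are in the scene too. What is shaped like the pin but black or turquoise is not meant.

How it is judged:
By the outcome, as a careful person would: the job done as asked, in the order asked, and still so for the second after the job is handed in, with the robot touching nothing.
It also fails if it takes over 72 s, if anything falls off the work surface, if the arm or the gripper's body presses on something with over 40 N, if the wrist force passes 120 N, or if a joint passes its speed limit or range.

## Working session

There is one attempt and no reset: what is moved stays moved. The work goes in short steps, Python scripts to look and compute and a tool call to move; the robot and the scene stay as the last step left them, time stands still between calls to the robot, and variables do not carry over. Pictures are saved under pics/ and viewed, and the job is handed in when it is done.

Besides the shell and the picture viewer there is one more tool, called after "Request:" by a JSON object that holds its "op" and its "data", one argument or row to a line. jog_arm: Moves the arm, as the interface text tells. Its arguments: {"type":"object","properties":{"commands":{"type":"array","items":{"type":"array","items":{"type":"number"}}},"fingers":{"type":"number"}},"required":["commands"]}

```bash
mkdir -p pics; cat > h.py <<'E'
import numpy as np,cv2
from plant import get_obs,snapshot,close_job,hold_point_z
def cam(s):
    f=192/np.tan(np.radians(s['fov_y'])/2)
    K=np.array([[f,0,s['cx']],[0,f,s['cy']],[0,0,1.]])
    R=cv2.Rodrigues(np.array(s['rvec'],float))[0];t=np.array(s['tvec'],float).reshape(3)
    return K,np.array(s['dist_coeffs'],float),R,t
def ray(s,uv):
    K,d,R,t=cam(s)
    p=cv2.undistortPoints(np.array([[uv]],float),K,d)[0,0]
    return -R.T@t,R.T@np.array([p[0],p[1],1.])
def onz(s,uv,z):
    o,v=ray(s,uv);return o+v*(z-o[2])/v[2]
def tri(s1,a,s2,b):
    o1,v1=ray(s1,a);o2,v2=ray(s2,b)
    k=np.linalg.lstsq(np.c_[v1,-v2],o2-o1,rcond=None)[0]
    p,q=o1+k[0]*v1,o2+k[1]*v2
    return (p+q)/2,np.linalg.norm(p-q)
def proj(s,P):
    K,d,R,t=cam(s);return cv2.projectPoints(np.array(P,float).reshape(-1,1,3),np.array(s['rvec'],float),t,K,d)[0][:,0]
def save(s,n): cv2.imwrite('pics/'+n+'.png',cv2.cvtColor(s['image'],cv2.COLOR_RGB2BGR))
def obs():
    o=get_obs();print({k:np.round(o[k],4).tolist() for k in ('clock','tool_pos','orientation','force','moment','opening')});return o
E
cat > a.py <<'E'
from h import *
import pickle
S={n:snapshot(n) for n in('scene','top')}
pickle.dump(S,open('s0.pkl','wb'))
for n in S:
    save(S[n],n+'0');K,d,R,t=cam(S[n]);print(n,K[0,0],-R.T@t,R[2])
print(hold_point_z if not callable(hold_point_z) else hold_point_z());obs()
E
python3 a.py
```

```text
scene 399.2894682680317 [ 1.22164914 -0.14050433  0.8797351 ] [-0.64266399  0.11667151 -0.75721249]
top 350.8863070038927 [ 0.42307243 -0.02503212  0.99445279] [ 0.11347502 -0.02008931 -0.99333773]
0.0188
{'clock': 0.1, 'tool_pos': [0.2229, 0.6366, 0.1882], 'orientation': [179.9169, -0.0064, -19.3031], 'force': [-0.1553, 0.3622, 0.1577], 'moment': [0.0354, -0.0224, 0.0461], 'opening': 0.0878}
```

View pics/scene0.png

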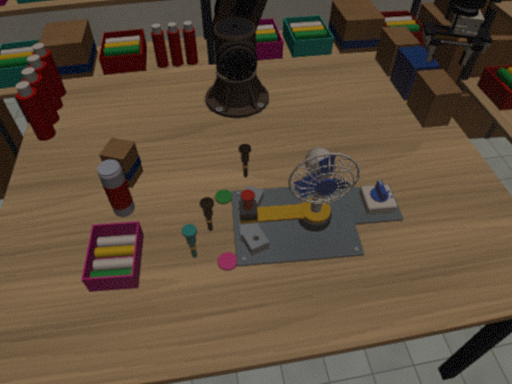

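View pics/top0.png

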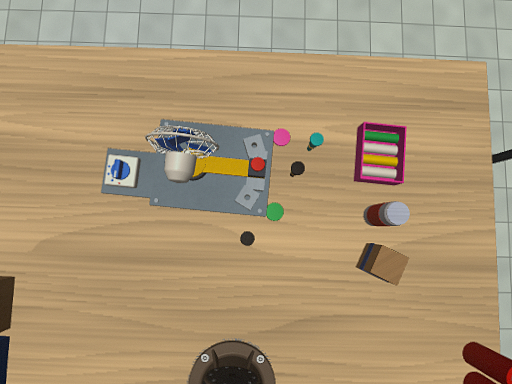

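The scene view shows the base with the fan, with the red pin near (248,197), green disc (224,197), pink disc (228,261) and dial (380,195). In the top view they are at: pin (257,164), green (275,212), pink (282,137), dial (122,170). Next I'll measure these.

```bash
cat > m.py <<'E'
from h import *
import pickle
S=pickle.load(open('s0.pkl','rb'))
def blobs(s,lo,hi,mn=25):
    hsv=cv2.cvtColor(s['image'],cv2.COLOR_RGB2HSV)
    m=cv2.inRange(hsv,np.array(lo),np.array(hi))
    n,l,st,c=cv2.connectedComponentsWithStats(m)
    return [(c[i],st[i]) for i in range(1,n) if st[i][4]>=mn],l
C={'green':((50,100,60),(75,255,255),.008),'pink':((155,120,150),(172,255,255),.008),'red':((0,180,100),(5,255,255),.132),'red2':((176,180,100),(179,255,255),.132),'blue':((105,120,80),(125,255,255),.077),'yellow':((18,150,100),(32,255,255),.052)}
for n,s in S.items():
    for k,(lo,hi,z) in C.items():
        for c,st in blobs(s,lo,hi)[0]:
            print(n,k,c.round(1),st.tolist(),onz(s,c,z).round(4))
E
python3 m.py
python3 - <<'E'
from h import *
import pickle
S=pickle.load(open('s0.pkl','rb'))
a=S['top']['image'][110:230,90:330];cv2.imwrite('pics/tz.png',cv2.resize(a,None,fx=3.3,fy=3.3,interpolation=2)[:,:,::-1])
a=S['scene']['image'][140:280,170:410];cv2.imwrite('pics/sz.png',cv2.resize(a,None,fx=3.3,fy=3.3,interpolation=2)[:,:,::-1])
E
```

```text
scene green [412.1  26.3] [404, 24, 15, 6, 54] [-0.4317  0.8945  0.008 ]
scene green [310.5  33. ] [295, 30, 32, 7, 147] [-0.4287  0.3941  0.008 ]
scene green [266.1  36.2] [256, 33, 21, 7, 97] [-0.429   0.1896  0.008 ]
scene green [121.1  48.9] [104, 45, 35, 9, 170] [-0.4296 -0.445   0.008 ]
scene green [13.1 60.6] [0, 57, 27, 8, 130] [-0.4299 -0.9039  0.008 ]
scene green [506.2  73.5] [500, 68, 12, 14, 67] [0.0015 1.1217 0.008 ]
scene green [223.1 196.1] [216, 190, 15, 13, 165] [ 0.472  -0.1057  0.008 ]
scene green [110.1 272.1] [90, 268, 41, 9, 228] [ 0.6731 -0.4124  0.008 ]
scene red [31.8 92.7] [25, 88, 11, 11, 31] [ 0.032  -0.6797  0.132 ]
scene red [247.3 194.5] [241, 190, 13, 10, 88] [ 0.5834 -0.051   0.132 ]
scene blue [383.3 190.7] [379, 185, 9, 14, 41] [0.584 0.32  0.077]
scene blue [374.3 194.4] [371, 189, 8, 12, 55] [0.5926 0.2908 0.077 ]
scene yellow [400.5  22.4] [386, 20, 29, 5, 97] [-0.3905  0.8041  0.052 ]
scene yellow [307.7  28.1] [292, 25, 32, 7, 111] [-0.3905  0.3668  0.052 ]
scene yellow [265.1  31.2] [256, 29, 19, 5, 74] [-0.3903  0.177   0.052 ]
scene yellow 
[... 644 characters left out ...]
32 ]
top red [508.9 376.3] [506, 367, 6, 17, 75] [ 0.0773 -0.6752  0.132 ]
top blue [183.6 130.3] [178, 128, 12, 6, 32] [0.6743 0.147  0.077 ]
top blue [170.3 143. ] [165, 136, 13, 15, 62] [0.6385 0.1806 0.077 ]
top blue [160.6 142. ] [155, 138, 11, 10, 47] [0.6404 0.2064 0.077 ]
top blue [193.4 145.8] [189, 143, 10, 6, 40] [0.6327 0.1188 0.077 ]
top blue [202.8 147.8] [199, 145, 9, 6, 30] [0.628  0.0936 0.077 ]
top blue [115.5 167.7] [111, 160, 9, 18, 98] [0.5677 0.3211 0.077 ]
top blue [124.7 170.4] [120, 162, 10, 17, 103] [0.5611 0.2964 0.077 ]
top yellow [380.3 159.8] [363, 154, 35, 12, 291] [ 0.6162 -0.3927  0.052 ]
top yellow [221.4 165.9] [192, 156, 57, 21, 877] [0.5851 0.0443 0.052 ]
```

View pics/tz.png

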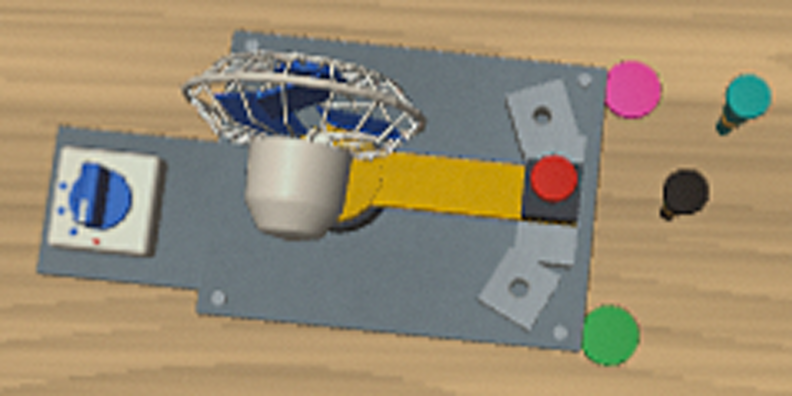

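View pics/sz.png

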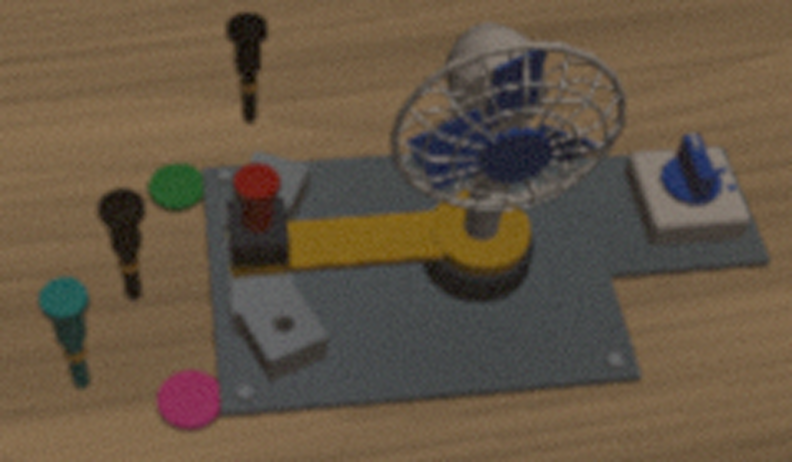

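The zoomed top view shows both side holes: the green-side hole at about (247.3,197) and the pink-side one at (254.2,144.2). I'll use them, with the discs, to get the base frame and the hole offset.

```bash
cat > g.py <<'E'
from h import *
import pickle
S=pickle.load(open('s0.pkl','rb'));T=S['top'];C=S['scene']
g=(onz(T,(274.2,211.3),.008)+onz(C,(223.1,196.1),.008))[:2]/2; p=onz(T,(281.2,136.7),.008)[:2]
# use top only, too
g=onz(T,(274.2,211.3),.008)[:2]
bx=(p-g)/np.linalg.norm(p-g);yaw=np.arctan2(bx[1],bx[0]);by=np.array([-bx[1],bx[0]])
O=(p+g)/2+by*.265*np.cos(.42)
print('yaw',np.degrees(yaw),'O',O,'dist',np.linalg.norm(p-g),'pin exp',O-.18*by)
B=lambda P:(np.array([(P[:2]-O)@bx,(P[:2]-O)@by]))
img=T['image'].astype(int).sum(2)
for nm,(u,v) in {'hg':(247,197),'hp':(254,144)}.items():
    w=img[v-4:v+5,u-4:v+5 if 0 else u+5];print(nm);print(w)
    ww=np.clip(np.percentile(w,60)-60-w,0,None)
    yy,xx=np.mgrid[v-4:v+5,u-4:u+5];c=((xx*ww).sum()/ww.sum(),(yy*ww).sum()/ww.sum())
    P=onz(T,c,.04);b=B(P);print(c,P,b,np.hypot(*b),np.arctan2(b[0],-b[1]))
print('pin',B(onz(T,(257.4,163.8),.132)))
print('dial',tri(T,(120,169.5),C,(379,192)))
d=tri(T,(120,169.5),C,(379,192))[0];print(B(d))
print('black1',[onz(T,(247,238),z) for z in(.117,.13)],'scene foot',onz(C,(246,177),0),tri(T,(247,238),C,(245,147)))
print('black2',tri(T,(297.5,167.5),C,(206.5,202)),'turq',tri(T,(316.5,139),C,(189.5,230)))
for uv in((162,150),(198,150),(165,185),(192,186)): print('motor',[B(onz(T,uv,z)).round(3) for z in(.16,.22)])
E
python3 g.py
```

```text
yaw -4.212890947832455 O [0.59353965 0.12794021] dist 0.2159405501700574 pin exp [ 0.58031638 -0.05157342]
hg
[[448 460 462 469 475 470 478 463 463]
 [447 469 439 332 332 395 469 463 473]
 [450 429 297 246 243 240 342 450 465]
 [457 351 243 343 340 325 263 406 469]
 [456 338 342 357 360 364 341 417 467]
 [458 393 351 354 351 352 363 457 467]
 [456 451 407 348 351 357 414 467 471]
 [461 472 458 428 437 446 465 468 463]
 [460 469 462 453 471 469 465 467 474]]
(np.float64(246.71939834024897), np.float64(196.13278008298755)) [ 0.50584686 -0.02689031  0.04      ] [-0.07608159 -0.16085431] 0.1779396456644717 -0.4418025828182237
hp
[[465 459 466 461 467 473 466 469 470]
 [458 459 475 478 462 490 471 462 467]
 [462 474 425 325 292 360 456 481 467]
 [460 438 264 181 171 215 353 459 479]
 [462 362 148 198 192 155 232 467 466]
 [463 329 230 341 347 323 204 433 480]
 [456 433 329 351 352 353 320 456 470]
 [454 463 416 386 379 403 437 473 462]
 [453 463 453 446 448 467 463 472 457]]
(np.float64(253.79776714513557), np.float64(144.02232854864434)) [ 0.65160479 -0.04228507  0.04      ] [ 0.07041343 -0.16549972] 0.17985607582130303 0.40225982609371885
pin [-0.00084217 -0.17944993]
dial (array([0.56719718, 0.31907076, 0.0523983 ]), np.float64(0.0021570726289407206))
[-0.04031223  0.18867893]
black1 [array([ 0.39516932, -0.03047052,  0.117     ]), array([ 0.39558272, -0.03038995,  0.13      ])] scene foot [ 0.40128539 -0.0282687   0.        ] (array([ 0.39532231, -0.02942422,  0.11700564]), np.float64(0.0021146216398410375))
black2 (array([ 0.57634851, -0.15338207,  0.11488587]), np.float64(0.0010773256224285164)) turq (array([ 0.65306053, -0.20142649,  0.11229753]), np.float64(0.002536405173576728))
motor [array([0.004, 0.053]), array([-0.008,  0.038])]
motor [array([ 0.013, -0.033]), array([ 0.   , -0.042])]
motor [array([-0.08 ,  0.035]), array([-0.086,  0.021])]
motor [array([-0.076, -0.029]), array([-0.082, -0.039])]
```

Request:
{"op": "jog_arm", "data": {
  "commands": [
    [13,-25,15,-5],
    [13,-25,15,-5],
    [13,-25,15,-5],
    [13,-25,15,-5],
    [13,-25,15,-5],
    [13,-25,15,-5],
    [13,-25,15,-5],
    [13,-25,15,-5],
    [13,-25,15,-5],
    [13,-25,15,-5]
  ],
  "fingers": 60
}}

```text
clock: 0.93
tool_pos: [0.3533, 0.3855, 0.3396]
orientation: [180.0, -0.0, -69.5]
force: [0.9, 0.1, 0.5]
opening: 0.06
```

Request:
{"op": "jog_arm", "data": {
  "commands": [
    [13,-25,0,-2.5],
    [13,-25,0,-2.5],
    [13,-25,0,-2.5],
    [13,-25,0,-2.5],
    [13,-25,0,-2.5],
    [13,-25,0,-2.5],
    [13,-25,0,-2.5],
    [13,-25,0,-2.5],
    [13,-25,0,-2.5],
    [13,-25,0,-2.5]
  ]
}}

```text
clock: 1.77
tool_pos: [0.4832, 0.1357, 0.3389]
orientation: [180.0, 0.0, -94.4]
force: [0.9, 1.1, 0.8]
opening: 0.0599
```

Request:
{"op": "jog_arm", "data": {
  "commands": [
    [12,-23.5,0,0],
    [12,-23.5,0,0],
    [12,-23.5,0,0],
    [12,-23.5,0,0],
    [12,-23.5,0,0],
    [12,-23.5,0,0],
    [12,-23.5,0,0],
    [12,-23.5,0,0],
    [0,0,0,0],
    [0,0,0,0]
  ]
}}

```text
clock: 2.6
tool_pos: [0.5791, -0.0521, 0.338]
orientation: [179.9, -0.0, -94.4]
force: [-0.2, 0.1, 0.3]
opening: 0.0604
```

Request:
{"op": "jog_arm", "data": {
  "commands": [
    [1,1,-30,0],
    [0,0,-30,0],
    [0,0,-30,0],
    [0,0,-30,0],
    [0,0,-30,0],
    [0,0,-30,0],
    [0,0,-30,0],
    [0,0,-20,0],
    [0,0,0,0],
    [0,0,0,0]
  ]
}}

```text
clock: 3.43
tool_pos: [0.5794, -0.0495, 0.1088]
orientation: [179.9, -0.0, -94.2]
force: [1.1, 0.3, -0.4]
opening: 0.0597
```

```bash
python3 - <<'E'
from h import *
obs()
s=snapshot('scene');t=snapshot('top')
a=np.hstack([cv2.resize(s['image'][120:280,170:330],None,fx=2.5,fy=2.5),cv2.resize(t['image'][90:250,180:340],None,fx=2.5,fy=2.5)])
cv2.imwrite('pics/g1.png',a[:,:,::-1])
E
```

```text
{'clock': 3.4333, 'tool_pos': [0.5794, -0.0495, 0.1088], 'orientation': [179.8923, -0.0474, -94.2413], 'force': [1.1356, 0.2751, -0.368], 'moment': [0.1346, -0.1427, -0.018], 'opening': 0.0597}
```

View pics/g1.png

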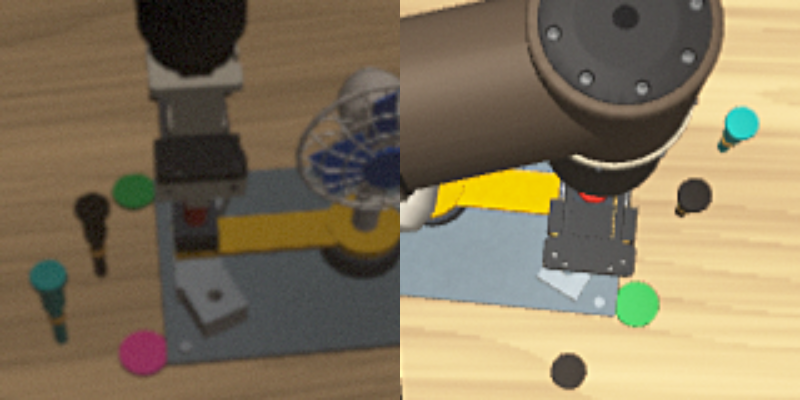

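The gripper straddles the red pin and clears the fan. Next I'll lower to the grip and close.

Request:
{"op": "jog_arm", "data": {
  "commands": [
    [0.5,-1.5,-10,0],
    [0,0,-8,0],
    [0,0,-4,0],
    [0,0,0,0],
    [0,0,0,0],
    [0,0,0,0],
    [0,0,0,0],
    [0,0,0,0],
    [0,0,0,0],
    [0,0,0,0]
  ]
}}

```text
clock: 4.37
tool_pos: [0.5807, -0.0514, 0.0872]
orientation: [-180.0, 0.0, -94.3]
force: [0.1, -0.2, -0.3]
opening: 0.0597
```

Request:
{"op": "jog_arm", "data": {
  "commands": [
    [0,0,0,0],
    [0,0,0,0],
    [0,0,0,0],
    [0,0,0,0],
    [0,0,0,0],
    [0,0,0,0],
    [0,0,0,0],
    [0,0,0,0],
    [0,0,0,0],
    [0,0,0,0]
  ],
  "fingers": 10
}}

```text
clock: 5.2
tool_pos: [0.5808, -0.0514, 0.0872]
orientation: [-180.0, 0.0, -94.3]
force: [1.5, 0.6, 1.4]
opening: 0.0343
```

Request:
{"op": "jog_arm", "data": {
  "commands": [
    [0,0,0,0],
    [0,0,0,0],
    [0,0,0,0],
    [0,0,0,0],
    [0,0,0,0],
    [0,0,0,0],
    [0,0,0,0],
    [0,0,0,0],
    [0,0,0,0],
    [0,0,0,0]
  ],
  "fingers": 10
}}

```text
clock: 6.03
tool_pos: [0.5807, -0.0515, 0.0871]
orientation: [-180.0, -0.0, -94.3]
force: [1.2, -0.1, 2.9]
opening: 0.0349
```

```bash
python3 - <<'E'
from h import *
obs()
s=snapshot('scene')
cv2.imwrite('pics/g2.png',cv2.resize(s['image'][150:230,220:310],None,fx=7,fy=7,interpolation=2)[:,:,::-1])
E
```

```text
{'clock': 6.0333, 'tool_pos': [0.5807, -0.0515, 0.0871], 'orientation': [-179.9912, -0.0011, -94.2921], 'force': [1.156, -0.0625, 2.8924], 'moment': [0.0005, -0.4941, -0.0157], 'opening': 0.0349}
```

View pics/g2.png

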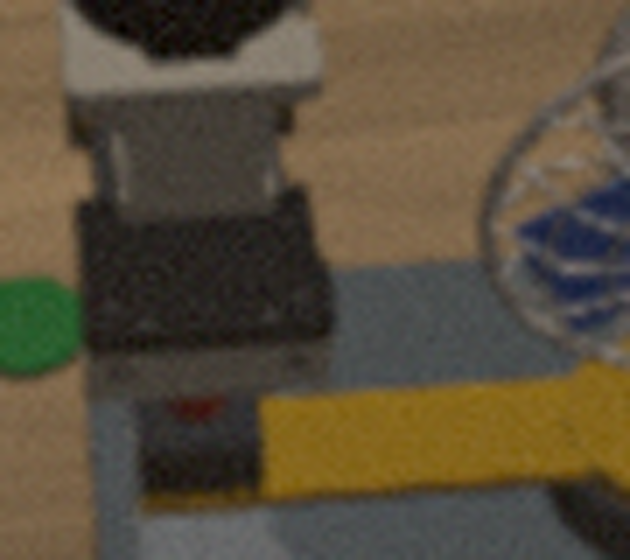

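The fingers stopped at 35 mm, so they are on the 36 mm flange. I'll open, go lower and grip again.

Request:
{"op": "jog_arm", "data": {
  "commands": [
    [0,0,0,0],
    [0,0,0,0],
    [0,0,-1.8,0],
    [0,0,-1.8,0],
    [0,0,0,0],
    [0,0,0,0],
    [0,0,0,0],
    [0,0,0,0],
    [0,0,0,0],
    [0,0,0,0]
  ],
  "fingers": 50
}}

```text
clock: 6.92
tool_pos: [0.5806, -0.0514, 0.0835]
orientation: [-180.0, 0.0, -94.3]
force: [-1.3, -0.5, -1.0]
opening: 0.05
```

Request:
{"op": "jog_arm", "data": {
  "commands": [
    [0,0,0,0],
    [0,0,0,0],
    [0,0,0,0],
    [0,0,0,0],
    [0,0,0,0],
    [0,0,0,0],
    [0,0,0,0],
    [0,0,0,0],
    [0,0,0,0],
    [0,0,0,0]
  ],
  "fingers": 10
}}

```text
clock: 7.75
tool_pos: [0.5806, -0.0514, 0.0835]
orientation: [-180.0, 0.0, -94.3]
force: [1.2, -0.7, 1.0]
opening: 0.0349
```

Request:
{"op": "jog_arm", "data": {
  "commands": [
    [0,0,0,0],
    [0,0,0,0],
    [0,0,0,0],
    [0,0,8,0],
    [0,0,8,0],
    [0,0,8,0],
    [0,0,0,0],
    [0,0,0,0],
    [0,0,0,0],
    [0,0,0,0]
  ],
  "fingers": 50
}}

```text
clock: 8.58
tool_pos: [0.5803, -0.0515, 0.1072]
orientation: [180.0, 0.0, -94.3]
force: [-0.2, -0.7, -0.3]
opening: 0.05
```

Request:
{"op": "jog_arm", "data": {
  "commands": [
    [0,0,0,0],
    [0,0,0,0],
    [0,0,0,0],
    [0,0,0,0],
    [0,0,0,0],
    [0,0,0,0],
    [0,0,0,0],
    [0,0,0,0],
    [0,0,0,0],
    [0,0,0,0]
  ],
  "fingers": 10
}}

```text
clock: 9.42
tool_pos: [0.5806, -0.0514, 0.1074]
orientation: [180.0, 0.0, -94.3]
force: [-0.2, 0.6, 0.8]
opening: 0.0102
```

```bash
python3 - <<'E'
from h import *
obs()
s=snapshot('scene');t=snapshot('top')
a=np.hstack([cv2.resize(s['image'][150:250,220:320],None,fx=4,fy=4,interpolation=2),cv2.resize(t['image'][120:220,200:300],None,fx=4,fy=4,interpolation=2)])
cv2.imwrite('pics/g3.png',a[:,:,::-1])
E
```

```text
{'clock': 9.4167, 'tool_pos': [0.5806, -0.0514, 0.1074], 'orientation': [179.9987, 0.0006, -94.2989], 'force': [-0.2107, 0.5745, 0.7942], 'moment': [0.0731, -0.0596, 0.0081], 'opening': 0.0102}
```

View pics/g3.png

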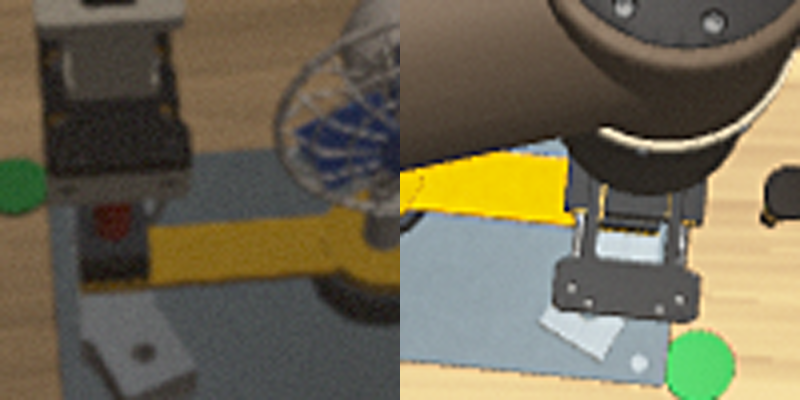

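```bash
python3 - <<'E'
from h import *
s=snapshot('scene');t=snapshot('top')
P=[[.5806,-.0514,z] for z in(.015+.067,.107,.122,.132)]
print(proj(s,P).round(1),proj(t,P).round(1))
im=s['image'].copy()
a=cv2.resize(im[150:250,200:320],None,fx=6,fy=6,interpolation=2)
a=np.clip(a.astype(float)*2,0,255).astype(np.uint8)
for p in proj(s,P): cv2.circle(a,tuple(int(v) for v in ((p-[200,150])*6+2.5)),3,(0,255,0),-1)
cv2.imwrite('pics/g4.png',a[:,:,::-1])
obs()
E
```

```text
[[247.2 206.4]
 [247.1 200.1]
 [247.  196.3]
 [246.9 193.6]] [[256.9 166.8]
 [257.2 165.1]
 [257.4 164.1]
 [257.6 163.4]]
{'clock': 9.6167, 'tool_pos': [0.5806, -0.0515, 0.1074], 'orientation': [179.9982, -0.0005, -94.2967], 'force': [0.4827, -0.4212, 0.1737], 'moment': [0.0899, -0.0731, -0.0017], 'opening': 0.0101}
```

View pics/g4.png

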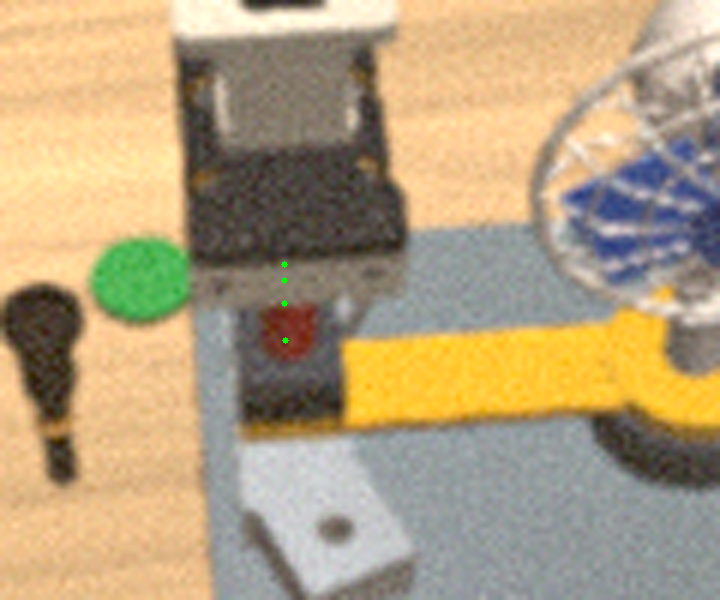

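Fingers closed to 10 mm with nothing between them, which doesn't fit the pin geometry. I'll lift to look.

Request:
{"op": "jog_arm", "data": {
  "commands": [
    [0,0,0,0],
    [0,0,0,0],
    [0,0,30,0],
    [0,0,30,0],
    [0,0,30,0],
    [0,0,30,0],
    [0,0,0,0],
    [0,0,0,0],
    [0,0,0,0],
    [0,0,0,0]
  ],
  "fingers": 60
}}

```text
clock: 10.45
tool_pos: [0.5798, -0.0515, 0.2262]
orientation: [179.9, -0.0, -94.3]
force: [-0.9, 0.2, -0.8]
opening: 0.0595
```

```bash
python3 - <<'E'
from h import *
o=obs()
s=snapshot('scene')
im=s['image'].copy()
a=cv2.resize(im[130:230,200:320],None,fx=6,fy=6,interpolation=2)
a=np.clip(a.astype(float)*2,0,255).astype(np.uint8)
for p in proj(s,[o['tool_pos']]): cv2.circle(a,tuple(int(v) for v in ((p-[200,130])*6+2.5)),3,(0,255,0),-1)
cv2.imwrite('pics/g5.png',a[:,:,::-1])
E
```

```text
{'clock': 10.45, 'tool_pos': [0.5798, -0.0515, 0.2262], 'orientation': [179.8881, -0.0151, -94.304], 'force': [-0.9472, 0.2107, -0.8316], 'moment': [0.1279, -0.0887, -0.0779], 'opening': 0.0595}
```

View pics/g5.png

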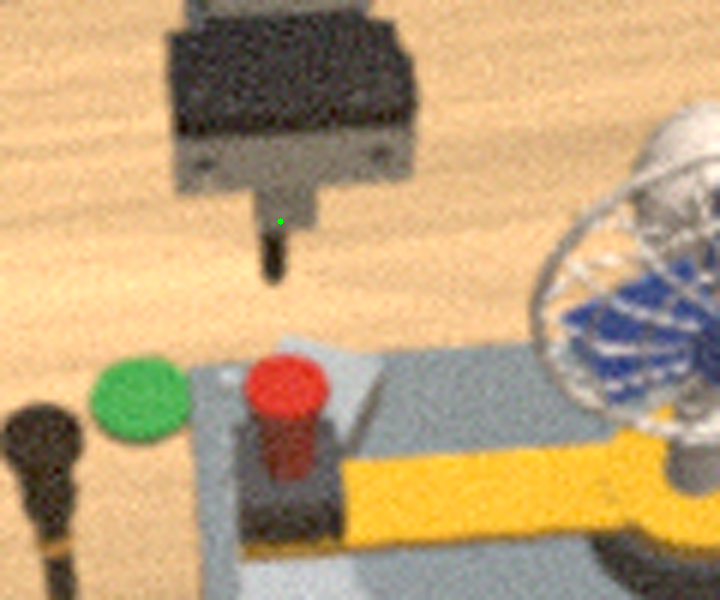

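```bash
python3 - <<'E'
from h import *
o=get_obs();s=snapshot('scene');c=np.array(o['tool_pos'])
q=lambda P:((proj(s,[P])[0]-[200,130])*6+2.5).round(0)
for n,d in {'bodyfrontedge':[.0965,0,.066],'frontfinger pad':[.030,0,0],'frontfinger back':[.051,0,0],'rearfinger':[-.03,0,0],'rearback':[-.051,0,0]}.items(): print(n,q(c+d))
for z in (0,.01,.02,.03,.04): print(z,q(c+[.04,0,z]))
print(q([.5806,-.0514,.132]),q([.5806,-.0514,.122]), o['joint_pos'])
E
```

```text
bodyfrontedge [321. 285.]
frontfinger pad [292. 278.]
frontfinger back [301. 319.]
rearfinger [268. 168.]
rearback [261. 132.]
0 [297. 298.]
0.01 [296. 279.]
0.02 [296. 260.]
0.03 [296. 241.]
0.04 [295. 222.]
[284. 384.] [284. 400.] [ 1.41486599e+01  1.06667402e+01 -7.98327121e+00 -1.40845397e-02
 -7.14747572e+01 -1.84430202e+01]
```

The pin is still home. The front finger ends at zoomed row 228, where a true TCP would put it near row 298. The fingertips therefore seem to sit higher than the TCP reading, so I'll check that in the first pictures.

```bash
python3 - <<'E'
from h import *
import pickle
S=pickle.load(open('s0.pkl','rb'));s=S['scene']
c=np.array([.2229,.6366,.1882]);yaw=np.radians(-19.3);y=np.array([np.sin(yaw),-np.cos(yaw),0])
a=cv2.resize(s['image'][0:90,400:512],None,fx=7,fy=6.6*7/6.6,interpolation=2)
a=np.clip(a.astype(float)*2.2,0,255).astype(np.uint8)
def dot(im,P,col):
    p=((proj(s,[P])[0]-[400,0])*7+3);print(p.round());cv2.circle(im,tuple(int(v) for v in p),3,col,-1)
dot(a,c,(0,255,0));dot(a,c+y*.044,(255,255,0));dot(a,c-y*.044,(255,255,0));dot(a,c+y*.065,(255,0,0));dot(a,c-y*.065,(255,0,0))
cv2.imwrite('pics/g6.png',a[:,:,::-1]); 
t=snapshot('top');cv2.imwrite('pics/g7.png',cv2.resize(np.clip(t['image'][100:240,180:320].astype(float)*1.5,0,255).astype(np.uint8),None,fx=4,fy=4,interpolation=2)[:,:,::-1])
print(((proj(t,[get_obs()['tool_pos']])[0]-[180,100])*4))
E
```

```text
[290. 512.]
[194. 500.]
[386. 523.]
[148. 495.]
[432. 528.]
[316.47667358 224.11009929]
```

View pics/g6.png

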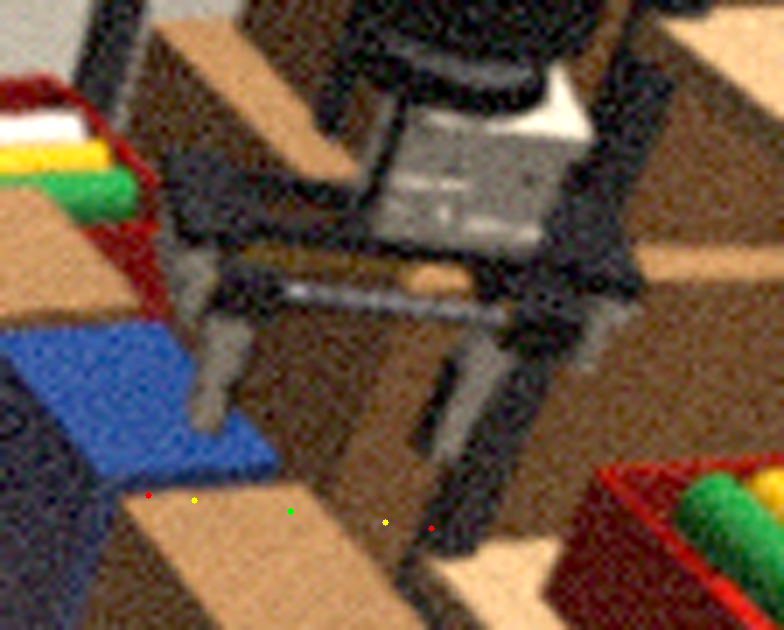

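View pics/g7.png

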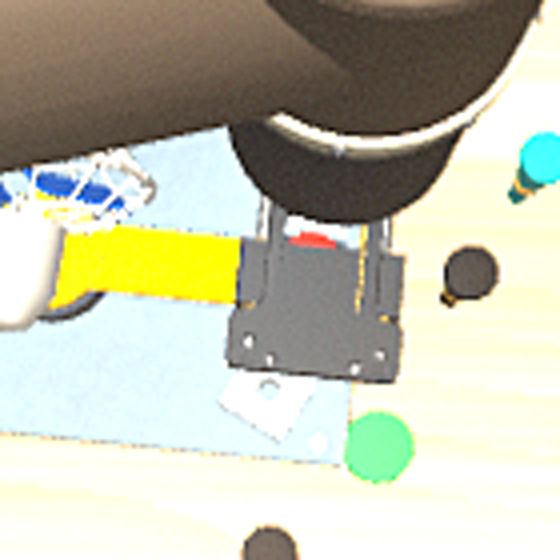

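```bash
python3 - <<'E'
from h import *
import pickle
S=pickle.load(open('s0.pkl','rb'));s=S['scene']
c=np.array([.2229,.6366,.1882]);yaw=np.radians(-19.3);y=np.array([np.sin(yaw),-np.cos(yaw),0])
for z in(0,.02,.03,.04,.05): 
    P=[c+[0,0,z],c+y*.052+[0,0,z],c-y*.052+[0,0,z]];print(z,((proj(s,P)-[400,0])*7+3).round())
E
```

```text
0 [[290. 512.]
 [177. 498.]
 [403. 525.]]
0.02 [[305. 473.]
 [190. 460.]
 [419. 487.]]
0.03 [[312. 454.]
 [197. 441.]
 [427. 468.]]
0.04 [[319. 434.]
 [204. 421.]
 [435. 448.]]
0.05 [[327. 415.]
 [210. 401.]
 [443. 428.]]
```

Both views agree that the fingertips sit about 36 mm above the reported TCP, purely in z, and the contact results fit this too. I'll allow for the offset, descend carefully and grip.

Request:
{"op": "jog_arm", "data": {
  "commands": [
    [0,0,-30,0],
    [0,0,-30,0],
    [0,0,-30,0],
    [0,0,-30,0],
    [0,0,-20,0],
    [0,0,-16,0],
    [0,0,-10,0],
    [0,0,0,0],
    [0,0,0,0],
    [0,0,0,0]
  ],
  "fingers": 60
}}

```text
clock: 11.43
tool_pos: [0.5814, -0.0514, 0.0625]
orientation: [-179.9, 0.0, -94.3]
force: [-0.3, -0.3, 0.9]
opening: 0.0601
```

Request:
{"op": "jog_arm", "data": {
  "commands": [
    [0,0,-3,0],
    [0,0,-3,0],
    [0,0,-2,0],
    [0,0,0,0],
    [0,0,0,0],
    [0,0,0,0],
    [0,0,0,0],
    [0,0,0,0],
    [0,0,0,0],
    [0,0,0,0]
  ],
  "fingers": 45
}}

```text
clock: 12.27
tool_pos: [0.5806, -0.0514, 0.0535]
orientation: [-180.0, -0.0, -94.3]
force: [-0.1, -0.5, 0.5]
opening: 0.045
```

Request:
{"op": "jog_arm", "data": {
  "commands": [
    [0,0,0,0],
    [0,0,0,0],
    [0,0,0,0],
    [0,0,0,0],
    [0,0,0,0],
    [0,0,0,0],
    [0,0,0,0],
    [0,0,0,0],
    [0,0,0,0],
    [0,0,0,0]
  ],
  "fingers": 10
}}

```text
clock: 13.1
tool_pos: [0.5807, -0.0514, 0.0535]
orientation: [-180.0, 0.0, -94.3]
force: [-0.3, -0.2, 0.5]
opening: 0.0349
```

```bash
python3 - <<'E'
from h import *
o=obs()
s=snapshot('scene');t=snapshot('top')
f=lambda i:np.clip(i.astype(float)*2,0,255).astype(np.uint8)
a=np.hstack([cv2.resize(f(s['image'][150:220,215:285]),None,fx=5.6,fy=5.6,interpolation=2),cv2.resize(f(t['image'][130:200,220:290]),None,fx=5.6,fy=5.6,interpolation=2)])
cv2.imwrite('pics/g8.png',a[:,:,::-1])
E
```

```text
{'clock': 13.1, 'tool_pos': [0.5807, -0.0514, 0.0535], 'orientation': [-179.9914, 0.0013, -94.2959], 'force': [-0.3049, -0.2269, 0.4605], 'moment': [0.0532, -0.2716, -0.0145], 'opening': 0.0349}
```

View pics/g8.png

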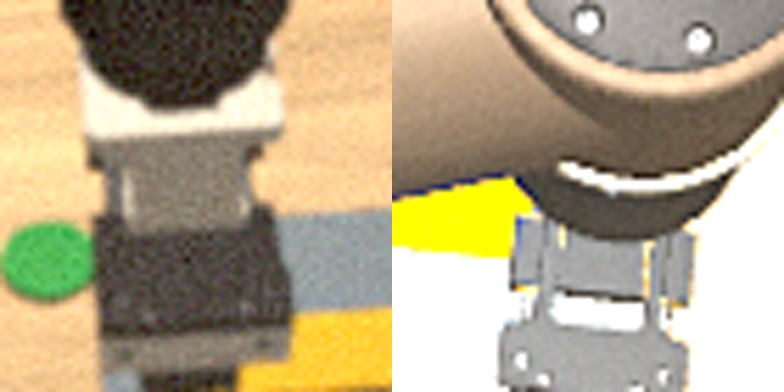

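Request:
{"op": "jog_arm", "data": {
  "commands": [
    [0,0,0,0],
    [0,0,0,0],
    [0,0,0,0],
    [0,0,9,0],
    [0,0,9,0],
    [0,0,0,0],
    [0,0,0,0],
    [0,0,0,0],
    [0,0,0,0],
    [0,0,0,0]
  ],
  "fingers": 48
}}

```text
clock: 14.03
tool_pos: [0.5803, -0.0515, 0.0712]
orientation: [180.0, -0.0, -94.3]
force: [0.3, -0.2, -0.4]
opening: 0.048
```

Request:
{"op": "jog_arm", "data": {
  "commands": [
    [0,0,0,0],
    [0,0,0,0],
    [0,0,0,0],
    [0,0,0,0],
    [0,0,0,0],
    [0,0,0,0],
    [0,0,0,0],
    [0,0,0,0],
    [0,0,0,0],
    [0,0,0,0]
  ],
  "fingers": 10
}}

```text
clock: 14.87
tool_pos: [0.5805, -0.0515, 0.0713]
orientation: [180.0, -0.0, -94.3]
force: [0.1, 0.3, -1.8]
opening: 0.0352
```

Request:
{"op": "jog_arm", "data": {
  "commands": [
    [0,0,3,0],
    [0,0,3,0],
    [0,0,3,0],
    [0,0,3,0],
    [0,0,3,0],
    [0,0,0,0],
    [0,0,0,0],
    [0,0,0,0],
    [0,0,0,0],
    [0,0,0,0]
  ]
}}

```text
clock: 15.7
tool_pos: [0.5807, -0.0514, 0.0865]
orientation: [-180.0, 0.0, -94.3]
force: [-0.5, -0.2, -1.8]
opening: 0.0348
```

Request:
{"op": "jog_arm", "data": {
  "commands": [
    [0,0,3,0],
    [0,0,3,0],
    [0,0,3,0],
    [0,0,3,0],
    [0,0,3,0],
    [0,0,0,0],
    [0,0,0,0],
    [0,0,0,0],
    [0,0,0,0],
    [0,0,0,0]
  ]
}}

```text
clock: 16.53
tool_pos: [0.5806, -0.0514, 0.1014]
orientation: [-180.0, -0.0, -94.3]
force: [-0.9, -0.4, -2.6]
opening: 0.035
```

```bash
python3 - <<'E'
from h import *
o=obs()
s=snapshot('scene');t=snapshot('top')
f=lambda i:np.clip(i.astype(float)*2,0,255).astype(np.uint8)
a=np.hstack([cv2.resize(f(s['image'][140:220,215:295]),None,fx=5,fy=5,interpolation=2),cv2.resize(f(t['image'][130:210,220:300]),None,fx=5,fy=5,interpolation=2)])
cv2.imwrite('pics/g9.png',a[:,:,::-1])
E
```

```text
{'clock': 16.5333, 'tool_pos': [0.5806, -0.0514, 0.1014], 'orientation': [-179.9963, -0.0019, -94.2939], 'force': [-0.8665, -0.3709, -2.5628], 'moment': [0.0906, 0.1206, -0.007], 'opening': 0.035}
```

View pics/g9.png

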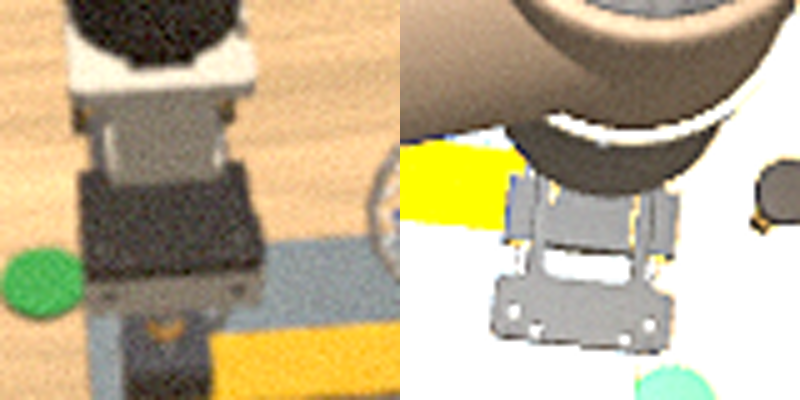

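The brass swelling now shows above the housing, so the pin is up by about 30 mm. Next I'll compute the swing arc.

```bash
python3 - <<'E'
from h import *
O=np.array([.59354,.12794]);a0=np.radians(-94.213)
P=lambda th:O+.18*np.array([np.cos(a0+th),np.sin(a0+th)])
th=np.linspace(0,-.428,11);p=np.array([P(t) for t in th]);print((np.diff(p,axis=0)*1e3).round(1).tolist(),np.degrees(.0428))
for t in (-.428,-.434,-.44,-.446,-.452,-.458,-.464):print(t,P(t).round(4))
E
```

```text
[[-7.7, 0.7], [-7.6, 1.1], [-7.6, 1.4], [-7.5, 1.7], [-7.4, 2.0], [-7.3, 2.3], [-7.2, 2.7], [-7.1, 3.0], [-7.0, 3.3], [-6.8, 3.6]] 2.452259363159923
-0.428 [ 0.507  -0.0299]
-0.434 [ 0.5061 -0.0294]
-0.44 [ 0.5051 -0.0288]
-0.446 [ 0.5042 -0.0283]
-0.452 [ 0.5032 -0.0278]
-0.458 [ 0.5023 -0.0272]
-0.464 [ 0.5014 -0.0267]
```

Request:
{"op": "jog_arm", "data": {
  "commands": [
    [-7.7,0.7,0,-2.45],
    [-7.6,1.1,0,-2.45],
    [-7.6,1.4,0,-2.45],
    [-7.5,1.7,0,-2.45],
    [-7.4,2.0,0,-2.45],
    [-7.3,2.3,0,-2.45],
    [-7.2,2.7,0,-2.45],
    [-7.1,3.0,0,-2.45],
    [-7.0,3.3,0,-2.45],
    [-6.8,3.6,0,-2.45]
  ]
}}

```text
clock: 17.47
tool_pos: [0.5076, -0.0295, 0.1016]
orientation: [-179.9, 0.0, -118.9]
force: [1.0, -0.6, -2.5]
opening: 0.0347
```

Request:
{"op": "jog_arm", "data": {
  "commands": [
    [0,0,0,0],
    [0,0,0,0],
    [0,0,0,0],
    [0,0,-2,0],
    [0,0,-2,0],
    [0,0,0,0],
    [0,0,0,0],
    [0,0,0,0],
    [0,0,0,0],
    [0,0,0,0]
  ]
}}

```text
clock: 18.3
tool_pos: [0.5075, -0.0297, 0.0975]
orientation: [-180.0, 0.0, -118.8]
force: [0.8, -0.8, -1.8]
opening: 0.035
```

Request:
{"op": "jog_arm", "data": {
  "commands": [
    [0,0,-0.7,0],
    [0,0,-0.7,0],
    [0,0,-0.7,0],
    [0,0,0,0],
    [0,0,0,0],
    [0,0,0,0],
    [0,0,0,0],
    [0,0,0,0],
    [0,0,0,0],
    [0,0,0,0]
  ]
}}

```text
clock: 19.13
tool_pos: [0.5078, -0.0296, 0.0957]
orientation: [-180.0, 0.0, -118.8]
force: [-0.7, -0.7, 5.2]
opening: 0.0352
```

Request:
{"op": "jog_arm", "data": {
  "commands": [
    [-0.5,0.27,-0.2,0],
    [-0.5,0.27,0,0],
    [-0.5,0.27,0,0],
    [-0.5,0.27,0,0],
    [0,0,0,0],
    [0,0,0,0],
    [0,0,0,0],
    [0,0,0,0],
    [0,0,0,0],
    [0,0,0,0]
  ]
}}

```text
clock: 19.97
tool_pos: [0.5062, -0.0286, 0.0956]
orientation: [-179.9, 0.0, -118.8]
force: [4.3, -1.9, 6.0]
opening: 0.035
```

Request:
{"op": "jog_arm", "data": {
  "commands": [
    [-0.5,0.25,0,0],
    [-0.5,0.25,0,0],
    [0,0,0,0],
    [0,0,0,0],
    [0,0,0,0],
    [0,0,0,0],
    [0,0,0,0],
    [0,0,0,0],
    [0,0,0,0],
    [0,0,0,0]
  ]
}}

```text
clock: 20.8
tool_pos: [0.5041, -0.0281, 0.095]
orientation: [180.0, -0.0, -118.8]
force: [-0.2, 0.1, -1.9]
opening: 0.0351
```

The contact force vanished at θ ≈ -0.446, so the tip is over the hole, which matches the image estimate. Now lowering.

Request:
{"op": "jog_arm", "data": {
  "commands": [
    [0,0,-1,0],
    [0,0,-1,0],
    [0,0,-1,0],
    [0,0,-1,0],
    [0,0,-1,0],
    [0,0,-1,0],
    [0,0,0,0],
    [0,0,0,0],
    [0,0,0,0],
    [0,0,0,0]
  ]
}}

```text
clock: 21.63
tool_pos: [0.5044, -0.0281, 0.0891]
orientation: [180.0, -0.0, -118.8]
force: [-0.2, 0.2, -3.1]
opening: 0.0351
```

Request:
{"op": "jog_arm", "data": {
  "commands": [
    [0,0,-2,0],
    [0,0,-2,0],
    [0,0,-2,0],
    [0,0,-2,0],
    [0,0,-2,0],
    [0,0,-2,0],
    [0,0,0,0],
    [0,0,0,0],
    [0,0,0,0],
    [0,0,0,0]
  ]
}}

```text
clock: 22.47
tool_pos: [0.5031, -0.0283, 0.0757]
orientation: [179.9, -0.1, -118.8]
force: [1.6, 0.4, -16.6]
opening: 0.0353
```

Request:
{"op": "jog_arm", "data": {
  "commands": [
    [0,0,-2,0],
    [0,0,-2,0],
    [0,0,-1,0],
    [0,0,-0.5,0],
    [0,0,0,0],
    [0,0,0,0],
    [0,0,0,0],
    [0,0,0,0],
    [0,0,0,0],
    [0,0,0,0]
  ]
}}

```text
clock: 23.3
tool_pos: [0.5045, -0.0281, 0.0718]
orientation: [-180.0, 0.0, -118.8]
force: [-1.5, 0.1, -0.1]
opening: 0.0347
```

Request:
{"op": "jog_arm", "data": {
  "commands": [
    [0,0,-0.7,0],
    [0,0,-0.7,0],
    [0,0,-0.6,0],
    [0,0,0,0],
    [0,0,0,0],
    [0,0,0,0],
    [0,0,0,0],
    [0,0,0,0],
    [0,0,0,0],
    [0,0,0,0]
  ]
}}

```text
clock: 24.13
tool_pos: [0.5052, -0.0282, 0.071]
orientation: [-179.9, 0.0, -118.8]
force: [-4.2, 1.4, 11.9]
opening: 0.0349
```

Solid at 12 N at the home height. I'll release, lift clear and look.

Request:
{"op": "jog_arm", "data": {
  "commands": [
    [0,0,1,0],
    [0,0,0,0],
    [0,0,0,0],
    [0,0,0,0],
    [0,0,0,0],
    [0,0,10,0],
    [0,0,25,0],
    [0,0,30,0],
    [0,0,35,0],
    [0,0,35,0]
  ],
  "fingers": 56
}}

```text
clock: 24.97
tool_pos: [0.5039, -0.0283, 0.2077]
orientation: [180.0, -0.0, -118.8]
force: [1.5, 0.6, -0.2]
opening: 0.056
```

Request:
{"op": "jog_arm", "data": {
  "commands": [
    [0,0,30,0],
    [0,0,30,0],
    [0,0,30,0],
    [-6,10,10,5],
    [-6,20,0,7],
    [-6,20,0,7],
    [-6,20,0,7],
    [0,20,0,7],
    [0,20,0,7],
    [0,20,0,7]
  ]
}}

```text
clock: 25.8
tool_pos: [0.48, 0.1027, 0.3067]
orientation: [-179.9, 0.0, -71.4]
force: [-0.3, -0.1, -0.1]
opening: 0.0561
```

```bash
cat > v.py <<'E'
from h import *
import pickle,sys
n=sys.argv[1]
o=obs()
S={k:snapshot(k) for k in('scene','top')};pickle.dump(S,open('s_%s.pkl'%n,'wb'))
s,t=S['scene'],S['top']
a=np.hstack([cv2.resize(s['image'][140:290,190:410],None,fx=1.8,fy=1.8,interpolation=2),cv2.resize(t['image'][100:250,80:300],None,fx=1.8,fy=1.8,interpolation=2)])
a=np.clip(a.astype(float)*1.3,0,255).astype(np.uint8)
cv2.imwrite('pics/%s.png'%n,a[:,:,::-1])
E
python3 v.py r1
```

```text
{'clock': 25.8, 'tool_pos': [0.48, 0.1027, 0.3067], 'orientation': [-179.937, 0.0106, -71.4426], 'force': [-0.3353, -0.11, -0.1092], 'moment': [0.1122, -0.0416, 0.0423], 'opening': 0.0561}
```

View pics/r1.png

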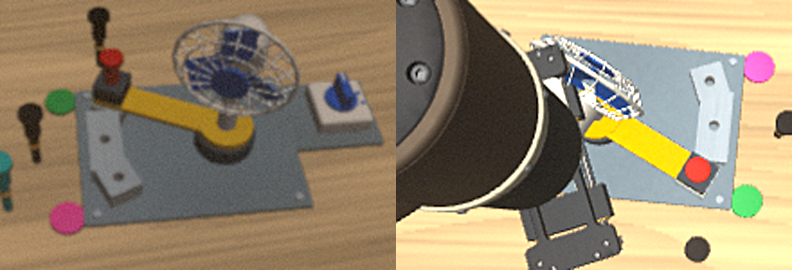

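The top view shows the pin seated in the arm beside the green disc; the middle and pink holes are empty. Next I'll measure the dial.

```bash
python3 - <<'E'
from h import *
import pickle
S=pickle.load(open('s0.pkl','rb'));T=S['top'];C=S['scene']
R=pickle.load(open('s_r1.pkl','rb'))
O=np.array([.59354,.12794]);yw=np.radians(-4.213);bx=np.array([np.cos(yw),np.sin(yw)]);by=np.array([-bx[1],bx[0]])
B=lambda P:np.array([(P[:2]-O)@bx,(P[:2]-O)@by]).round(4)
for nm,s,r in(('top',T,(145,195,95,145)),('scene',C,(175,220,355,400))):
    im=s['image'][r[0]:r[1],r[2]:r[3]];h=cv2.cvtColor(im,cv2.COLOR_RGB2HSV)
    w=((h[...,1]<60)&(h[...,2]>(150 if nm=='top' else 110))).astype(np.uint8); b=cv2.inRange(h,np.array((100,110,50)),np.array((128,255,255)))
    for k,m,z in(('white',w,.04),('blue',b,.06)):
        n,l,st,c=cv2.connectedComponentsWithStats(m)
        if k=='white':
            i=1+st[1:,4].argmax();pts=np.argwhere(l==i)[:,::-1].astype(np.int32)
            hull=cv2.convexHull(pts);q=cv2.minAreaRect(hull);cc=np.array(q[0])+[r[2],r[0]]
            P=onz(s,cc,z);print(nm,k,q,cc,P,B(P))
        else:
            for i in range(1,n):
                if st[i,4]>15: print(nm,k,c[i]+[r[2],r[0]],st[i])
    f=np.clip(im.astype(float)*1.4,0,255).astype(np.uint8);cv2.imwrite('pics/d_%s.png'%nm,cv2.resize(f,None,fx=9,fy=9,interpolation=2)[:,:,::-1])
# pin flange check
for s,n in((R['top'],'t'),(R['scene'],'s')):
    h=cv2.cvtColor(s['image'],cv2.COLOR_RGB2HSV);m=cv2.inRange(h,np.array((0,180,140 if n=='t' else 100)),np.array((6,255,255)))
    k,l,st,c=cv2.connectedComponentsWithStats(m)
    for i in range(1,k):
        if st[i,4]>60 and c[i][1]>140: print(n,c[i],st[i],onz(s,c[i],.132))
E
```

```text
top white ((25.689998626708984, 25.170001983642578), (29.698484420776367, 30.405593872070312), 8.13010311126709) [120.68999863 170.17000198] [0.56703076 0.32043599 0.04      ] [-0.0406  0.19  ]
top blue [120.10377358 169.20283019] [ 16  15  19  19 212]
scene white ((23.983604431152344, 20.819671630859375), (23.17715072631836, 32.41179656982422), 84.80557250976562) [378.98360443 195.81967163] [0.57075927 0.32191083 0.04      ] [-0.037   0.1918]
scene blue [382.72881356 190.3220339 ] [23  7 10 18 59]
scene blue [375.24285714 194.9       ] [16 14 13 12 70]
t [247.31578947 193.76973684] [241 187  14  14 152] [ 0.50376027 -0.02801108  0.132     ]
t [509.02857143 376.1       ] [506 367   6  17  70] [ 0.0776239 -0.6756147  0.132    ]
s [251.45679012 171.22222222] [246 167  12   9  81] [ 0.50632728 -0.0279658   0.132     ]
```

View pics/d_top.png

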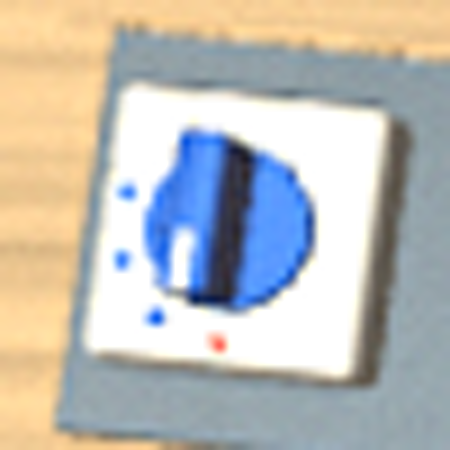

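View pics/d_scene.png

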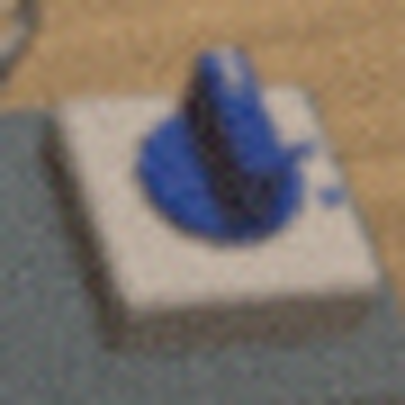

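Pin flange position again matches home. The dial axis is at (0.567, 0.3205) from the box and disc centres. Moving there.

Request:
{"op": "jog_arm", "data": {
  "commands": [
    [8.7,21.8,0,6.72],
    [8.7,21.8,0,6.72],
    [8.7,21.8,0,6.72],
    [8.7,21.8,0,6.72],
    [8.7,21.8,0,6.72],
    [8.7,21.8,0,6.72],
    [8.7,21.8,0,6.72],
    [8.7,21.8,0,6.72],
    [8.7,21.8,0,6.72],
    [8.7,21.8,0,6.72]
  ],
  "fingers": 50
}}

```text
clock: 26.73
tool_pos: [0.5678, 0.3203, 0.3063]
orientation: [180.0, -0.0, -4.4]
force: [1.1, 0.2, 0.1]
opening: 0.0495
```

Request:
{"op": "jog_arm", "data": {
  "commands": [
    [0,0,-25,0],
    [0,0,-25,0],
    [0,0,-25,0],
    [0,0,-25,0],
    [0,0,-25,0],
    [0,0,-25,0],
    [0,0,-25,0],
    [0,0,-25,0],
    [0,0,0,0],
    [0,0,0,0]
  ]
}}

```text
clock: 27.57
tool_pos: [0.5671, 0.3189, 0.1053]
orientation: [179.9, 0.1, -4.7]
force: [-0.5, -0.1, 1.7]
opening: 0.0501
```

```bash
python3 v.py r2
```

```text
{'clock': 27.5667, 'tool_pos': [0.5671, 0.3189, 0.1053], 'orientation': [179.8641, 0.0868, -4.6644], 'force': [-0.5105, -0.0656, 1.6517], 'moment': [-0.0261, -0.0973, -0.0176], 'opening': 0.0501}
```

View pics/r2.png

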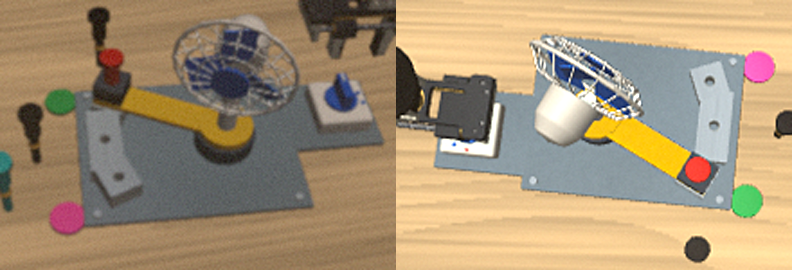

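```bash
python3 - <<'E'
from h import *
import pickle
R=pickle.load(open('s_r2.pkl','rb'));s=R['scene'];t=R['top']
c=np.array([.5671,.3189,.1053]);y=np.array([np.sin(np.radians(-4.7)),-np.cos(np.radians(-4.7)),0])
r=(130,200,330,430)
a=cv2.resize(np.clip(s['image'][r[0]:r[1],r[2]:r[3]].astype(float)*1.8,0,255).astype(np.uint8),None,fx=7,fy=7,interpolation=2)
for dz,col in((0,(0,255,0)),(.036,(255,255,0))):
  for k in(-.025,0,.025):
    p=(proj(s,[c+y*k+[0,0,dz]])[0]-[r[2],r[0]])*7+3;cv2.circle(a,tuple(int(v) for v in p),3,col,-1)
cv2.imwrite('pics/d2.png',a[:,:,::-1])
b=cv2.resize(t['image'][130:200,80:150],None,fx=7,fy=7,interpolation=2);cv2.imwrite('pics/d3.png',b[:,:,::-1])
for z in (.105,.141,.2,.25,.3):print(z,(proj(t,[[.5671,.3189,z]])[0]).round(1))
E
```

```text
0.105 [112.4 166.1]
0.141 [106.9 163.6]
0.2 [ 96.9 159. ]
0.25 [ 87.2 154.6]
0.3 [ 76.1 149.5]
```

View pics/d2.png

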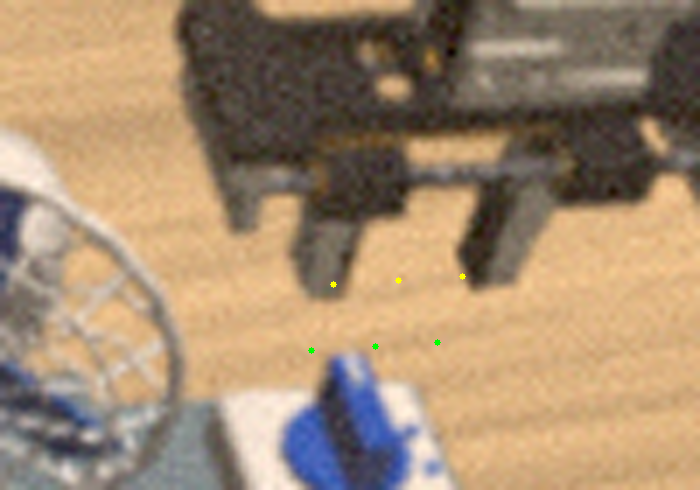

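View pics/d3.png

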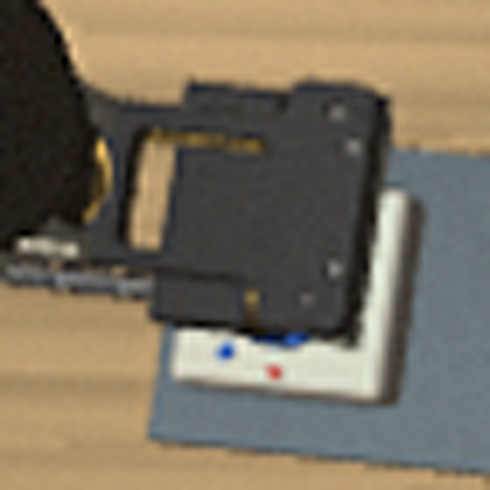

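The scene view confirms the z offset and the xy alignment, with the fingertips on the 36 mm markers and straddling the bar. Descending.

Request:
{"op": "jog_arm", "data": {
  "commands": [
    [0,0.8,-25,0],
    [0,0,-25,0],
    [0,0,-15,0],
    [0,0,-8,0],
    [0,0,-4,0],
    [0,0,-4,0],
    [0,0,0,0],
    [0,0,0,0],
    [0,0,0,0],
    [0,0,0,0]
  ]
}}

```text
clock: 28.5
tool_pos: [0.5678, 0.3211, 0.0256]
orientation: [-179.9, -0.1, -4.6]
force: [0.5, -0.7, 0.4]
opening: 0.05
```

Request:
{"op": "jog_arm", "data": {
  "commands": [
    [0,0,-2,0],
    [0,0,-1,0],
    [0,0,0,0],
    [0,0,0,0],
    [0,0,0,0],
    [0,0,0,0],
    [0,0,0,0],
    [0,0,0,0],
    [0,0,0,0],
    [0,0,0,0]
  ],
  "fingers": 5
}}

```text
clock: 29.33
tool_pos: [0.5676, 0.322, 0.0217]
orientation: [-179.9, -0.0, -4.6]
force: [-0.2, 5.1, -2.0]
opening: 0.0158
```

Request:
{"op": "jog_arm", "data": {
  "commands": [
    [0,1,0,0],
    [0,0,0,-5],
    [0,0,0,-5],
    [0,0,0,-5],
    [0,0,0,-5],
    [0,0,0,-5],
    [0,0,0,-5],
    [0,0,0,-5],
    [0,0,0,0],
    [0,0,0,0]
  ]
}}

```text
clock: 30.17
tool_pos: [0.5679, 0.3229, 0.0217]
orientation: [-179.9, 0.0, -39.6]
force: [1.2, 5.4, -3.0]
opening: 0.016
```

```bash
python3 -c "from h import *;obs()"
```

```text
{'clock': 30.1667, 'tool_pos': [0.5679, 0.3229, 0.0217], 'orientation': [-179.8929, 0.0039, -39.6136], 'force': [1.2411, 5.3644, -2.9993], 'moment': [1.9055, -0.342, 0.0348], 'opening': 0.016}
```

Request:
{"op": "jog_arm", "data": {
  "commands": [
    [0,0,0,-5],
    [0,0,0,-5],
    [0,0,0,-5],
    [0,0,0,-5],
    [0,0,0,-5],
    [0,0,0,-5],
    [0,0,0,-3.5],
    [0,0,0,0],
    [0,0,0,0],
    [0,0,0,0]
  ]
}}

```text
clock: 31.0
tool_pos: [0.5687, 0.3234, 0.0217]
orientation: [-179.8, 0.1, -73.1]
force: [3.6, 5.4, -5.1]
opening: 0.0156
```

Request:
{"op": "jog_arm", "data": {
  "commands": [
    [0,0,0,0],
    [0,0,0,0],
    [0,0,0,0],
    [0,0,0,0],
    [0,0,0,0],
    [0,0,0,0],
    [0,0,20,0],
    [0,0,30,0],
    [0,0,30,0],
    [0,0,30,0]
  ],
  "fingers": 44
}}

```text
clock: 31.83
tool_pos: [0.5671, 0.3213, 0.1328]
orientation: [180.0, -0.0, -73.1]
force: [0.2, 0.0, 1.0]
opening: 0.0438
```

Request:
{"op": "jog_arm", "data": {
  "commands": [
    [0,0,30,0],
    [0,0,30,0],
    [0,0,30,0],
    [-15,35,10,0],
    [-15,35,0,0],
    [-15,35,0,0],
    [-15,35,0,0],
    [-15,35,0,0],
    [-15,35,0,0],
    [0,0,0,0]
  ]
}}

```text
clock: 32.67
tool_pos: [0.4742, 0.5369, 0.2303]
orientation: [180.0, 0.0, -72.9]
force: [-0.2, -0.9, -0.8]
opening: 0.044
```

```bash
python3 v.py r3; python3 - <<'E'
from h import *
import pickle
t=pickle.load(open('s_r3.pkl','rb'))['top'];s=pickle.load(open('s_r3.pkl','rb'))['scene']
a=np.hstack([cv2.resize(t['image'][145:195,95:145],None,fx=8,fy=8,interpolation=2),cv2.resize(np.clip(s['image'][170:220,355:405]*1.4,0,255).astype(np.uint8),None,fx=8,fy=8,interpolation=2)])
cv2.imwrite('pics/d4.png',a[:,:,::-1])
E
```

```text
{'clock': 32.6667, 'tool_pos': [0.4742, 0.5369, 0.2303], 'orientation': [179.9502, 0.0067, -72.8587], 'force': [-0.2194, -0.9283, -0.789], 'moment': [-0.0759, -0.0636, -0.0154], 'opening': 0.044}
```

View pics/r3.png

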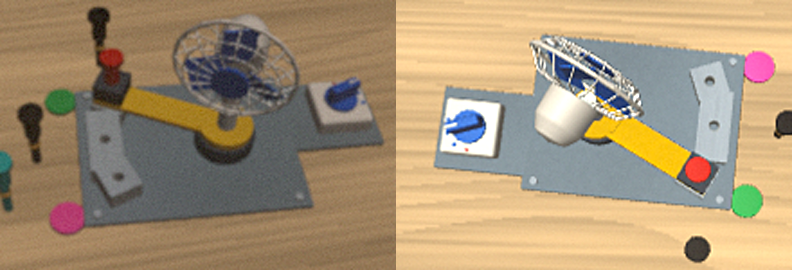

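View pics/d4.png

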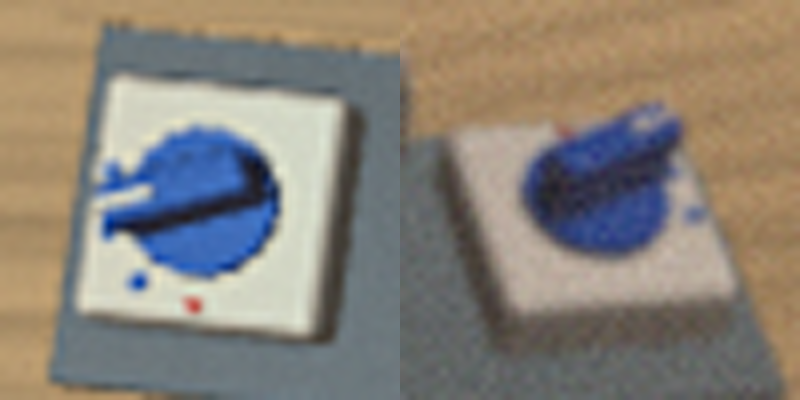

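The dial settled about 70° clockwise, at speed 2, with the white line at the second blue dot. The pin is still seated beside the green disc and the robot is clear. One last check of the surroundings and flange, then I'll hand in.

```bash
python3 - <<'E'
from h import *
import pickle
a=pickle.load(open('s0.pkl','rb'))['top'];b=pickle.load(open('s_r3.pkl','rb'))['top']
d=np.abs(a['image'].astype(int)-b['image']).sum(2)
print('right part diff (can, carton, basket):',(d[110:300,345:420]>90).sum(),' decoys:',(d[225:250,235:260]>90).sum(),(d[125:180,288:325]>90).sum())
c=onz(b,(247.3,193.8),.132);h=cv2.cvtColor(b['image'],cv2.COLOR_RGB2HSV);m=cv2.inRange(h,np.array((0,180,140)),np.array((6,255,255)))[150:230,200:300]
M=cv2.moments(m,True);print(M['m10']/M['m00']+200,M['m01']/M['m00']+150,M['m00'])
E
python3 -c "
from h import *
print(close_job())"
```

```text
right part diff (can, carton, basket): 0  decoys: 0 0
247.39333333333332 193.72 150.0
the job is handed in; nothing more can be done
None
```

I pulled the red pin, swung the yellow arm to the green-disc stop, pushed the pin home and turned the dial to speed 2. The job was handed in at about 33 s of the 72 s allowed.

- **Finding the hole:** I slid the tip along the block until the contact force vanished, at about -0.446 rad. That puts the side holes about 0.026 rad off nominal, and my image estimate before feeling was about -0.444.
- **Pin home:** The pin snapped past the jaws, then held solid at 12 N with the tool about 0.3 mm from its original home-grip height. After release the flange measured at home height, and it had not moved by the last picture.
- **Dial:** It was turned 68.5° clockwise from off and let go. In the last picture the white line sits at the second blue dot. The bar's edge measured about 14° in the picture against about 17° expected, well within one click.
- **Surroundings:** Comparing the first and last top views, the can, carton, basket and decoy pins show no change. The robot was clear of everything.

**What disagreed:** The fingertips turned out to be about 36 mm above the reported TCP, seen in three pictures and fitting the contacts. My first grips therefore caught the flange edge or closed on nothing, and nothing was disturbed. The later pin and dial grasps allowed for this offset. The fingers would not close on the round grip itself, so I held the pin by its flange, which worked.

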